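Load the training conveyor and set its drive to slow feed

TASK

First throw the conveyor's feed lever (orange knob) from the white notch into the red stop notch, before loading or shifting anything. With the feed stopped, lay every puck flat in the tray of its own colour, side by side and not stacked, and shift the range lever (yellow knob) across neutral and fully forward into the blue-marked slot; then, last of all, throw the feed lever into the green notch so that it is seated there. Leave the tape, the screwdriver and the power supply where they are.

Things in the scene. Friction and masses are not known exactly. Their poses are not given: they have to be found in the camera images.
- drive: Fixed grey drive unit, box 210 x 280 x 65 mm (x, y, z); origin at the centre of its underside, on the bench; its x axis is forward (roughly away from the robot), y left. On it, at local y -70, the feed lever (orange knob) in a notched quadrant plate; at y +70 the range lever (yellow knob) in an H-shaped gate. Both steel plates' tops are 80 mm above the bench (coloured marks 81).
- feed_pivot (a point): Pivot point of the feed lever: local (0, -70, 30) mm of the drive. The knob centre lies at pivot + R_drive * 130 mm * (cos(s) sin(a), sin(s), cos(s) cos(a)), where a = joint feed, s = joint feed_side.
- feed_knob (a point): Centre of the feed lever's orange ball knob, 32 mm diameter, on an 8 mm steel shank. Its slot runs fore and aft with three notches cut in its right (-y) side, marked by coloured bars beside them: red = stop (nearest the robot), green = slow feed (middle), white = fast feed (farthest). It starts in the white one.
- feed (a joint): Fore-aft angle of the feed lever (rad, range -0.50 to 0.50, + leans forward, +x of the drive). Notch centres: red stop -0.45, green slow feed 0.0, white fast feed +0.45. The shank has about 0.06 rad of play in a notch. About 1 N of friction at the knob.
- feed_side (a joint): Sideways angle of the feed lever (rad, -0.14 to 0.14, + leans left, +y of the drive). A spring (2 to 4 N at the knob) pushes it right into the notches: seated it reads about -0.14. To leave a notch lean it left until clear of the teeth (about +0.12; left stop 0.14), swing it along the slot, let it spring into another notch. Let go between notches it hangs on a tooth.
- shift_pivot (a point): Pivot point of the range lever: local (0, +70, 30) mm of the drive. The knob centre lies at pivot + R_drive * 130 mm * (cos(s) sin(a), sin(s), cos(s) cos(a)), where a = joint shift, s = joint shift_side.
- shift_knob (a point): Centre of the range lever's yellow ball knob, 32 mm diameter, on an 8 mm steel shank. In its H gate the left-forward slot has a blue mark in front of it, the other three ends small grey marks. It starts in neutral.
- shift (a joint): Fore-aft angle of the range lever (rad, range -0.42 to 0.42, + leans forward). 0 = the neutral cross slot, which leaves about 0.05 rad of play either way; the slots' ends are at -0.42 and 0.42. It stays where it is left; about 1 N of friction at the knob.
- shift_side (a joint): Sideways angle of the range lever (rad, range -0.30 to 0.30, + leans left). The fore-aft slots lie at +0.30 (left) and -0.30 (right), with about 0.04 rad of play; between them only neutral is free. Blue-marked slot: shift +0.42 and shift_side +0.30. It starts in neutral, somewhere right of the middle.
- conveyor: Fixed belt conveyor, 620 x 190 mm (x, y), black belt with its top 50 mm above the bench; origin at the centre of its underside, on the bench.
- blue_tray: Blue open tray, fixed on the belt, outside 115 x 180 mm (x, y), 24 mm high, walls and floor 5 mm (the inside measures 105 x 170 x 19 mm); origin at the centre of its underside, which is 50 mm above the bench. It may be the nearer or the farther of the two.
- green_tray: Green open tray, otherwise the same as the blue one; the two stand 125 mm apart (centre to centre) along the belt.
- tape_roll: Bystander: yellow roll of tape, 72 mm diameter, 24 mm high, loose; origin at the centre of its underside.
- driver: Bystander: screwdriver with a red handle, 160 mm long, lying loose along its x axis.
- brick: Bystander: black power supply, 90 x 190 x 45 mm, loose; origin at the centre of its underside.
- blue1_center (a point): Centre of a blue plastic puck, a disc 40 mm in diameter and 18 mm thick, 40 g, loose on the bench (centre 9 mm above it when flat); z is its axis. May be absent (None).
- blue2_center (a point): Centre of a blue plastic puck, a disc 40 mm in diameter and 18 mm thick, 40 g, loose on the bench (centre 9 mm above it when flat); z is its axis. May be absent (None).
- blue3_center (a point): Centre of a blue plastic puck, a disc 40 mm in diameter and 18 mm thick, 40 g, loose on the bench (centre 9 mm above it when flat); z is its axis. May be absent (None).
- green1_center (a point): Centre of a green plastic puck, a disc 40 mm in diameter and 18 mm thick, 40 g, loose on the bench (centre 9 mm above it when flat); z is its axis. May be absent (None).
- green2_center (a point): Centre of a green plastic puck, a disc 40 mm in diameter and 18 mm thick, 40 g, loose on the bench (centre 9 mm above it when flat); z is its axis. May be absent (None).
- green3_center (a point): Centre of a green plastic puck, a disc 40 mm in diameter and 18 mm thick, 40 g, loose on the bench (centre 9 mm above it when flat); z is its axis. May be absent (None).
There are look-alikes about, which are no part of the job. What is shaped like the part that bears green3_center but brown is not meant. What is shaped like the part that bears green2_center but brown is not meant.

How it is judged:
By the outcome, as a careful person would: the job done as asked, in the order asked, and still so for the second after the job is handed in, with the robot touching nothing.
Of blue1, blue2, blue3, green1, green2, green3 only 4 to 6 are there at a start; the rules pass over those that are not, and their reading is None.
At some moment in a run one of blue1, blue2, blue3, green1, green2, green3 may be knocked a few centimetres aside while the robot is not near it.
Once in a run the grip may slacken for a moment while it holds something.
It also fails if it takes over 210 s, if anything falls off the work surface, if the arm or the gripper's body presses on something with over 40 N, if the wrist force passes 120 N, or if a joint passes its speed limit or range.

ROBOT

A 6-joint arm with a two-finger parallel gripper is mounted at the origin on the work surface. World frame = base frame: x ahead of the robot, y to its left, z up, the work surface at z = 0. Lengths are in mm, angles in rad, forces in N, time in s.
With the tool pointing down it reaches from about 275 to 850 mm from the base axis. Payload 19 kg.
Tool frame: the origin (TCP) lies midway between the tips of the shut fingers; the grasp point (between the pads) lies 19 mm behind it (manip.grip_point_offset is the z of the grasp point in the tool frame, in mm); z points along the fingers, y is the direction in which the jaws open and shut (so a half turn about z gives the same grasp; the last joint's range is limited). The gripper opens to 85 mm and grips with 20 to 120 N. Pads are 22 mm wide; open, the fingers measure 114 mm over their backs; the gripper's body (76 mm by 85 mm) begins 54 mm behind the grasp point. The pads swing forward as they close: fully open they stand 13 mm farther back than shut.
Start: joints at [1.065, 0.15, 1.437, -0, 1.554, -0.134], TCP at [208.895, 535.68, 231.267] pointing down, gripper open.
Joint ranges: [-2.8, 2.8], [-0.68, 2.1], [0.12, 2.68], [-1.39, 4.53], [0.16, 2.79], [-2.81, 2.81]. Speed limits (rad/s): [1.89, 1.89, 2.22, 3.01, 3.01, 3.01].

INTERFACE

Orientations are given as a unit quaternion [w, x, y, z].
In Python, from plant import manip gives the robot as it stands.
- The arm moves only by the tool move_arm, never from a script. Its argument "steps" is a list of rows, each a list of 7 numbers: the opening, from 0 (shut) to 1 (fully open), then the shift along the tool's x, y, z in m, then the turn, a rotation vector about the tool's x, y, z in rad. A call has exactly 8 rows; each row is the pose to reach, as a shift and turn from the pose commanded when the call began, along the tool's axes at that moment; what a row does not reach only later rows make up. A row lasts 1/8 s, in which the tool goes at most 62.5 mm and 10.7 degrees, less where a joint would pass 70% of its speed; a pose out of reach is approached as far as the arm can. A call with a gripper value outside its range is refused whole. The fingers move at their own pace and stop on an object; "grip_force" is the grip in N (left out, the last holds). Time passes only in rows, so rows that repeat a pose let the fingers close, or fill a call up. It gives the time, the measured TCP pose, the force and the opening at its end, in the units of the state.
- manip.read_state(): the state, without advancing time (a new reading comes with each control period).
- manip.snapshot(name): name is "scene" or "top"; returns (picture, depth): 420x560x3 uint8, red, green, blue; 420x560 float32, mm along the optical axis (not along the pixel's ray), 0 where there is no reading.
- manip.camera_model(name): a dict with "intrinsics" (3x3 intrinsics, pixels), "dist_coeffs" ([k1, k2, p1, p2, k3] as OpenCV has them; the pictures are not rectified), "R" (3x3) and "t" (3): a world point X has camera coordinates R X + t. Camera axes: x right, y down, z forward; pixel columns grow to the right and rows downward; lengths in mm; the calibration is good to about 2 mm. A picture is of the moment at which its call begins. camera_model takes no time and is no camera call.
- manip.close_job(): hands the job in, once; it reports no verdict.
Trained networks look in the newest picture that a camera, given by its name, has taken for a name from the list of things; names that differ only in an ending like _2 or _b are one class to them, and where a whole thing is asked for, a point or a joint stands for the part that bears it (a point fixed in the world has none). Each returns a list of dicts, best first, with "p" (0 to 1); they miss things now and then, are a little off and sometimes report something else, mostly with a low value. They report only what shows in the picture. A call takes as long as a camera call. They do not tell look-alikes from the thing itself.
- manip.look_for(camera, name): "uv" ([column, row] in pixels, amid what is visible of it).
- manip.cut_out(camera, name): "pixels" (420x560 bool, what is visible of it) and "uv" ([column, row] in pixels, amid what is visible of it).
The state is a dict: "time_s": time; "qpos": joint angles; "qd": joint speeds; "joint_torque": joint torques, N m; "tcp_pos": TCP position; "tool_rot": TCP orientation; "contact_force": force on the tool from outside, world axes, zero at the start; "ft_torque": the same for the moment, N m; "grip_width": finger opening in mm.
Only numpy, scipy, OpenCV 4.12 (cv2) and the standard library are available. Lean on these libraries where they do the work, as an engineer would, in place of code of your own. Each camera call takes 0.05 s, during which the arm holds its last target. There are 200 camera calls.

## Working session

There is one attempt and no reset: what is moved stays moved. The work goes in short steps, Python scripts to look and compute and a tool call to move; the robot and the scene stay as the last step left them, time stands still between calls to the robot, and variables do not carry over. Pictures are saved under pics/ and viewed, about 12 in all and at most 16, crops included, and the job is handed in when it is done.

Besides the shell and the picture viewer there is one more tool, called after "Emit:" as a command line: name --pt "numbers of a row" for each row, then --argument value for the rest. move_arm: Moves the arm, as the interface text tells. Its arguments: {"type":"object","properties":{"steps":{"type":"array","items":{"type":"array","items":{"type":"number"}}},"grip_force":{"type":"number"}},"required":["steps"]}

```bash
ls; mkdir -p pics
cat > h.py <<'E'
import numpy as np, cv2
from plant import manip
from scipy.spatial.transform import Rotation as Rn
def cam(n):
    c=manip.camera_model(n); return np.array(c['intrinsics'],float),np.array(c['dist_coeffs'],float),np.array(c['R'],float),np.array(c['t'],float).ravel()
def ray(n,uv):
    K,d,R,t=cam(n); p=cv2.undistortPoints(np.array([[uv]],float),K,d)[0,0]
    return -R.T@t, R.T@np.array([p[0],p[1],1.])
def at_z(n,uv,z):
    o,r=ray(n,uv); return o+r*(z-o[2])/r[2]
def at_d(n,uv,dep):
    o,r=ray(n,uv); return o+r*dep
def proj(n,X):
    K,d,R,t=cam(n); return cv2.projectPoints(np.array(X,float).reshape(-1,3),cv2.Rodrigues(R)[0],t,K,d)[0].reshape(-1,2)
def cloud(n,depth):
    K,d,R,t=cam(n); h,w=depth.shape; u,v=np.meshgrid(np.arange(w),np.arange(h))
    p=cv2.undistortPoints(np.stack([u,v],-1).reshape(-1,1,2).astype(float),K,d).reshape(h,w,2)
    P=np.dstack([p[...,0]*depth,p[...,1]*depth,depth])
    return (P-t)@R
def rot():
    q=manip.read_state()['tool_rot']; return Rn.from_quat([q[1],q[2],q[3],q[0]])
def tool(dw):  # world mm -> tool m
    return np.round(rot().inv().apply(np.array(dw,float))/1000,4)
E
cat > a.py <<'E'
from h import *
for n in ['scene','top']:
    im,d=manip.snapshot(n); cv2.imwrite(f'pics/{n}0.png',cv2.resize(im[...,::-1],(784,588))); np.save(f'{n}.npy',d); cv2.imwrite(f'{n}.png',im[...,::-1])
    C=cloud(n,d)
    for nm in ['drive','feed_knob','shift_knob','conveyor','blue_tray','green_tray','tape_roll','driver','brick','blue1_center','green1_center']:
        for r in manip.look_for(n,nm):
            u,v=np.round(r['uv']).astype(int); print(n,nm,round(r['p'],2),u,v,C[v,u].round(0))
s=manip.read_state(); print(s)
print(rot().as_matrix().round(3), manip.grip_point_offset)
E
python3 a.py
```

```text
pics
scene drive 0.83 370 231 [534. 269.  66.]
scene feed_knob 0.53 336 211 [575. 173. 155.]
scene conveyor 0.87 167 233 [ 683. -271.   51.]
scene conveyor 0.64 173 197 [ 547. -311.   55.]
scene conveyor 0.22 362 305 [770. 287.  44.]
scene green_tray 0.63 174 196 [ 542. -310.   55.]
scene tape_roll 0.69 277 225 [535.   5.  15.]
scene tape_roll 0.57 202 269 [ 738. -151.    0.]
scene driver 0.57 258 295 [795.  26.  23.]
scene brick 0.77 363 305 [770. 289.  44.]
scene green1_center 0.45 371 233 [542. 273.  67.]
top drive 0.97 157 258 [510. 265.  64.]
top feed_knob 0.76 194 230 [560. 170. 160.]
top feed_knob 0.4 152 150 [748. 281.  48.]
top shift_knob 0.55 118 259 [508. 313. 169.]
top shift_knob 0.41 330 245 [ 530. -110.   16.]
top conveyor 0.91 425 257 [ 498. -311.   49.]
top conveyor 0.25 328 244 [ 532. -106.   17.]
top blue_tray 0.72 432 288 [ 432. -320.   57.]
top green_tray 0.89 427 229 [ 559. -318.   54.]
top green_tray 0.44 326 242 [ 537. -102.   14.]
top tape_roll 0.87 348 141 [ 770. -161.    7.]
top tape_roll 0.51 116 261 [504. 314. 176.]
top tape_roll 0.25 336 282 [ 447. -121. 
[... 249 characters left out ...]
38642e+00, -3.20439379e-05,
        1.55377859e+00, -1.34016305e-01]), 'qd': array([ 0.00182904, -0.00160782, -0.0001506 ,  0.00012392, -0.00286015,
        0.00062782]), 'joint_torque': array([ 1.74139856e-03, -7.12791753e+01, -5.71036828e+01, -2.69744282e-05,
        1.77721122e-03, -5.57945754e-06]), 'tcp_pos': array([208.92087471, 535.68058327, 231.28098546]), 'tool_rot': array([ 5.94113190e-06,  1.84831223e-01,  9.82770277e-01, -3.30059313e-05]), 'contact_force': array([-0.18743957, -0.2512545 ,  0.94696037]), 'ft_torque': array([0.01758233, 0.0228132 , 0.01370223]), 'grip_width': 85.4123989388}
[[-0.932  0.363 -0.   ]
 [ 0.363  0.932 -0.   ]
 [-0.    -0.    -1.   ]] -18.700000000000003
```

View pics/top0.png

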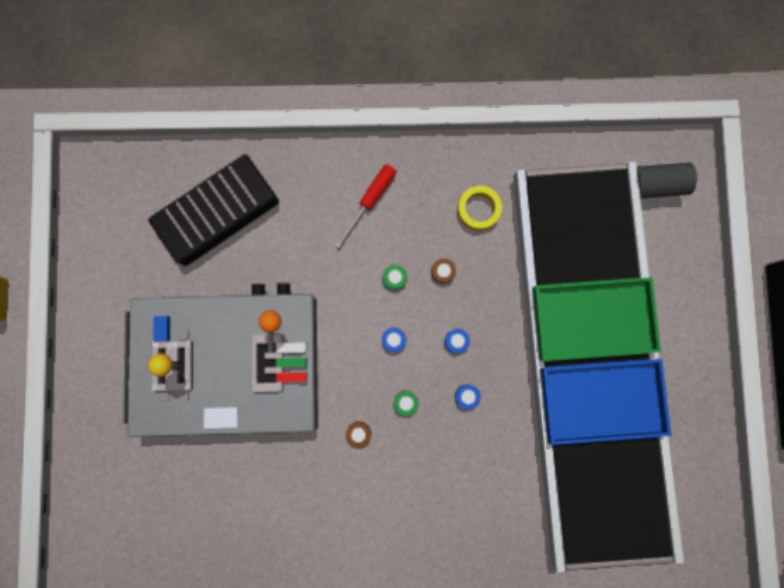

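View pics/scene0.png

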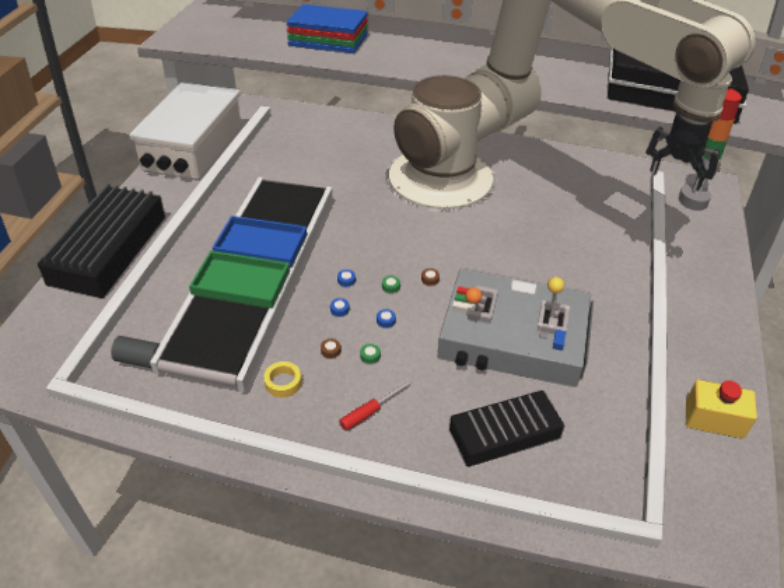

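Top view at 784 px: the feed knob is at (270,321) in white and the range knob at (160,365). The blue pucks are at (394,340), (457,340) and (467,397), and the green pucks at (395,276) and (405,403). The brown look-alikes are at (444,270) and (358,434). The green tray is the farther one. Next I'll measure all of these.

```bash
cat > m.py <<'E'
from h import *
import sys
def masks(im):
    hsv=cv2.cvtColor(im,cv2.COLOR_BGR2HSV); h,s,v=cv2.split(hsv)
    sat=(s>120)&(v>50)
    return dict(blue=sat&(h>100)&(h<125),green=sat&(h>50)&(h<90),orange=(s>180)&(v>120)&(h>6)&(h<16),yellow=(s>150)&(v>130)&(h>20)&(h<32),red=(s>170)&(v>90)&((h<4)|(h>176)),brown=(s>110)&(v>40)&(v<150)&(h>5)&(h<15))
def blobs(im,c,lo,hi,n='top',z=18):
    m=masks(im)[c].astype(np.uint8); k,l,st,ce=cv2.connectedComponentsWithStats(m); out=[]
    for i in range(1,k):
        if lo<=st[i,4]<=hi:
            ys,xs=np.where(l==i); (u,v),r=cv2.minEnclosingCircle(np.stack([xs,ys],1).astype(np.float32))
            out.append((st[i,4],(round(u,1),round(v,1)),round(r,1),at_z(n,(u,v),z).round(1)))
    return out
if __name__=='__main__':
    im=cv2.imread('top.png'); d=np.load('top.npy'); C=cloud('top',d)
    for c,z,lo,hi in [('blue',14,30,600),('green',14,30,600),('brown',14,30,600),('orange',146,30,600),('yellow',157,30,600),('red',81,30,600),('blue',74,2000,9000),('green',74,2000,9000)]:
        for b in blobs(im,c,lo,hi,z=z): print(c,z,b)
    # drive top
    m=(abs(C[...,2]-65)<5)&(C[...,0]>380)&(C[...,0]<650)&(C[...,1]>80)&(C[...,1]<420)
    P=C[m][:,:2].astype(np.float32); print('drive',cv2.minAreaRect(P),len(P),C[m][:,2].mean())
    for c in ['blue','green']:
        mm=masks(im)[c].astype(np.uint8); k,l,st,ce=cv2.connectedComponentsWithStats(mm); i=1+np.argmax(st[1:,4])
        q=(l==i)&(C[...,1]<-150); print(c,cv2.minAreaRect(C[q][:,:2].astype(np.float32)),np.percentile(C[q][:,2],[2,50,98]))
E
python3 m.py
```

```text
blue 14 (np.int32(192), (114.5, 234.5), 9.6, array([565.3, 372.4,  14. ]))
blue 14 (np.int32(142), (280.8, 242.4), 8.6, array([5.385e+02, 3.000e-01, 1.400e+01]))
blue 14 (np.int32(145), (326.2, 243.3), 8.6, array([ 534.2, -101.9,   14. ]))
blue 14 (np.int32(153), (333.5, 283.5), 8.9, array([ 444.2, -115.1,   14. ]))
green 14 (np.int32(117), (281.5, 197.9), 8.3, array([639.7,  -3.8,  14. ]))
green 14 (np.int32(127), (207.5, 258.5), 10.6, array([506.5, 165.3,  14. ]))
green 14 (np.int32(118), (289.6, 288.0), 8.4, array([436.7, -16.9,  14. ]))
brown 14 (np.int32(124), (316.4, 193.4), 8.5, array([648.3, -83.5,  14. ]))
brown 14 (np.int32(128), (255.8, 310.1), 8.7, array([390. ,  59.5,  14. ]))
orange 146 (np.int32(159), (192.4, 229.2), 7.2, array([563., 176., 146.]))
yellow 157 (np.int32(393), (342.3, 147.9), 15.5, array([ 717.3, -124.5,  157. ]))
yellow 157 (np.int32(190), (113.5, 260.0), 8.2, array([506.3, 325.5, 157. ]))
red 81 (np.int32(318), (269.8, 133.1), 16.8, array([772. ,  19.4,  81. ]))
red 81 (np.int32(117), (207.5, 269.0), 10.7, array([483.8, 156. ,  81. ]))
blue 74 (np.int32(4955), (432.5, 286.5), 51.2, array([ 435.9, -315.7,   74. ]))
green 74 (np.int32(4589), (425.7, 228.1), 49.4, array([ 559.3, -308.5,   74. ]))
drive ((505.08404541015625, 266.8187255859375), (209.18287658691406, 287.8644104003906), 0.03199775144457817) 10846 64.75802926374658
blue ((434.7505187988281, -317.2298583984375), (121.95858001708984, 181.46728515625), 2.847747802734375) [49.79639477 55.28996491 75.62814456]
green ((562.5119018554688, -309.98590087890625), (120.7398452758789, 179.92518615722656), 3.0282680988311768) [49.94457664 55.06797112 75.29876603]
```

Emit:
move_arm --pt "0.8 -0.459 -0.2065 0 0 0 -0.372" --pt "0.8 -0.459 -0.2065 0 0 0 -0.372" --pt "0.8 -0.459 -0.2065 0 0 0 -0.372" --pt "0.8 -0.459 -0.2065 0 0 0 -0.372" --pt "0.8 -0.459 -0.2065 0 0 0 -0.372" --pt "0.8 -0.459 -0.2065 0 0 0 -0.372" --pt "0.8 -0.459 -0.2065 0 0 0 -0.372" --pt "0.8 -0.459 -0.2065 0 0 0 -0.372" --grip_force 30

```text
time_s: 2.2
tcp_pos: [550.1, 187.7, 231.5]
tool_rot: [0.0, -0.0, 1.0, 0.0]
contact_force: [0.6, 0.8, 0.9]
grip_width: 68.6
```

Run:
```python
from m import *
s=manip.read_state(); print(s['time_s'],s['tcp_pos'],s['grip_width']); print(rot().as_matrix().round(3)); print(tool(np.array([562,177,230])-s['tcp_pos']))
im,d=manip.snapshot('top'); im=im[...,::-1].copy()
for c,z in [('blue',14),('green',14)]: print(c,[(b[1],b[3]) for b in blobs(im,c,30,600,z=z)])
```

```text
2.2 [550.13699694 187.68948646 231.508739  ] 68.60447095275265
[[-1. -0.  0.]
 [-0.  1.  0.]
 [-0.  0. -1.]]
[-0.0119 -0.0107  0.0015]
blue [((280.8, 242.4), array([5.385e+02, 3.000e-01, 1.400e+01])), ((326.2, 243.2), array([ 534.4, -102. ,   14. ])), ((333.5, 283.5), array([ 444.2, -115.1,   14. ]))]
green [((281.5, 197.9), array([639.8,  -3.8,  14. ])), ((209.5, 258.5), array([506.4, 160.8,  14. ])), ((289.6, 288.0), array([436.7, -16.9,  14. ]))]
```

Emit:
move_arm --pt "0.8 -0.002 0 0.05 0 0 0" --pt "0.8 -0.002 0 0.1 0 0 0" --pt "0.8 -0.002 0 0.1 0 0 0" --pt "0.8 -0.002 0 0.1 0 0 0" --pt "0.5 -0.002 0 0.1 0 0 0" --pt "0.2 -0.002 0 0.1 0 0 0" --pt "0.2 -0.002 0 0.1 0 0 0" --pt "0.2 -0.002 0 0.1 0 0 0" --grip_force 30

```text
time_s: 3.25
tcp_pos: [551.8, 189.3, 132.7]
tool_rot: [0.001, 0.0, 1.0, 0.0]
contact_force: [2.5, -3.6, 7.2]
grip_width: 29.0
```

Emit:
move_arm --pt "0.8 0 0 0 0 0 0" --pt "0.8 0 0 0 0 0 0" --pt "0.8 -0.009 -0.009 0 0 0 0" --pt "0.8 -0.009 -0.009 0 0 0 0" --pt "0.5 -0.009 -0.009 0 0 0 0" --pt "0.2 -0.009 -0.009 0 0 0 0" --pt "0.2 -0.009 -0.009 0 0 0 0" --pt "0.2 -0.009 -0.009 0 0 0 0"

```text
time_s: 4.25
tcp_pos: [559.9, 180.4, 131.4]
tool_rot: [0.0, -0.0, 1.0, -0.0]
contact_force: [0.5, -2.2, 3.1]
grip_width: 29.9
```

Emit:
move_arm --pt "0.7 0 0 0 0 0 0" --pt "0.7 -0.002 -0.003 0.006 0 0 0" --pt "0.7 -0.002 -0.003 0.006 0 0 0" --pt "0.2 -0.002 -0.003 0.006 0 0 0" --pt "0.2 -0.002 -0.003 0.006 0 0 0" --pt "0.2 -0.002 -0.003 0.006 0 0 0" --pt "0.2 -0.002 -0.003 0.006 0 0 0" --pt "0.2 -0.002 -0.003 0.006 0 0 0" --grip_force 40

```text
time_s: 5.25
tcp_pos: [562.0, 177.4, 125.5]
tool_rot: [0.0, -0.0, 1.0, -0.0]
contact_force: [0.2, -1.5, 2.5]
grip_width: 30.0
```

```bash
cat > c.py <<'E'
from m import *
import sys
n,u0,v0,u1,v1,name=sys.argv[1],*map(int,sys.argv[2:6]),sys.argv[6]
im,d=manip.snapshot(n); im=im[...,::-1].copy(); cv2.imwrite('cur.png',im); np.save('cur.npy',d)
f=min(760//(u1-u0),560//(v1-v0)); cv2.imwrite(f'pics/{name}.png',cv2.resize(im[v0:v1,u0:u1],None,fx=f,fy=f,interpolation=cv2.INTER_CUBIC)); print('scale',f)
E
python3 c.py scene 300 150 440 255 s1
```

```text
scale 5
```

View pics/s1.png

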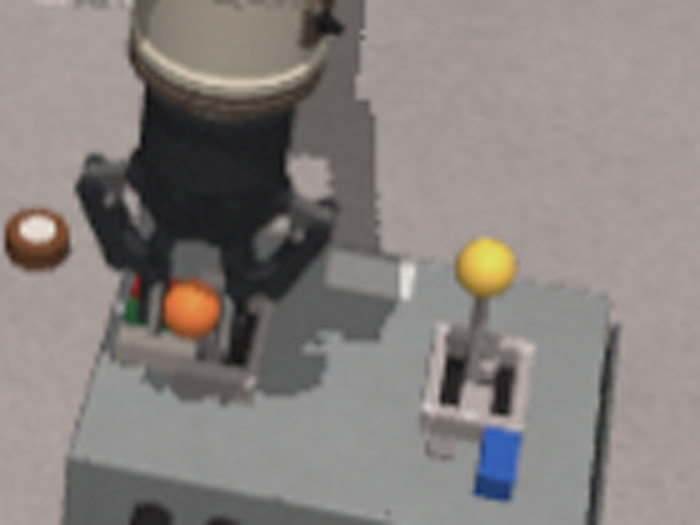

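Emit:
move_arm --pt "0.2 0 0.02 -0.001 0 0 0" --pt "0.2 0 0.035 0 0 0 0" --pt "0.2 0 0.035 0 0 0 0" --pt "0.2 0.02 0.035 -0.008 0 0 0" --pt "0.2 0.04 0.035 -0.012 0 0 0" --pt "0.2 0.06 0.035 -0.013 0 0 0" --pt "0.2 0.08 0.035 -0.011 0 0 0" --pt "0.2 0.08 0.035 -0.011 0 0 0"

```text
time_s: 6.3
tcp_pos: [481.1, 212.4, 136.4]
tool_rot: [-0.0, -0.0, 1.0, -0.0]
contact_force: [-0.2, -3.7, 1.4]
grip_width: 29.6
```

```bash
python3 c.py scene 300 150 440 255 s2
python3 - <<'E'
from m import *
im=cv2.imread('cur.png'); m=masks(im)['orange']; v,u=np.where(m[150:255,300:440]); print('orange uv scene',u.mean()+300,v.mean()+150,len(u)); print(proj('scene',[482,212.4,157]), manip.read_state()['tcp_pos'])
E
```

```text
scale 5
orange uv scene 355.1777777777778 192.2888888888889 45
[[356.66923589 190.22208229]] [481.81790593 212.35654892 136.49646822]
```

Emit:
move_arm --pt "0.2 0.016 0 0.005 0 0 0" --pt "0.2 0.032 0 0.011 0 0 0" --pt "0.2 0.032 0 0.011 0 0 0" --pt "0.2 0.032 -0.012 0.011 0 0 0" --pt "0.2 0.032 -0.024 0.011 0 0 0" --pt "0.2 0.032 -0.035 0.011 0 0 0" --pt "0.2 0.032 -0.035 0.011 0 0 0" --pt "0.2 0.032 -0.035 0.011 0 0 0"

```text
time_s: 7.35
tcp_pos: [449.2, 177.4, 125.3]
tool_rot: [-0.002, -0.0, 1.0, 0.0]
contact_force: [-16.2, 3.6, 9.5]
grip_width: 29.6
```

Emit:
move_arm --pt "0.7 0 0 0 0 0 0" --pt "0.7 0 0 0 0 0 0" --pt "0.7 0 0 0 0 0 0" --pt "0.7 0 0 -0.06 0 0 0" --pt "0.7 0 0 -0.1 0 0 0" --pt "0.7 0 0.06 -0.1 0 0 0" --pt "0.7 0 0.1 -0.1 0 0 0" --pt "0.7 0 0.1 -0.1 0 0 0"

```text
time_s: 8.35
tcp_pos: [449.6, 279.4, 225.0]
tool_rot: [-0.0, -0.001, 1.0, 0.0]
contact_force: [0.1, -0.8, 0.0]
grip_width: 59.7
```

```bash
python3 c.py scene 300 150 440 255 s2
python3 - <<'E'
from m import *
im,d=manip.snapshot('top'); im=im[...,::-1].copy()
print([b for b in blobs(im,'orange',20,600,z=146)]); print([b for b in blobs(im,'yellow',20,600,z=159)])
for c,z in [('blue',14),('green',14)]: print(c,[(b[1],b[3]) for b in blobs(im,c,30,600,z=z)])
print(manip.read_state()['tcp_pos'])
E
```

```text
scale 5
[(np.int32(168), (192.6, 286.0), 7.5, array([452.2, 176. , 146. ]))]
[(np.int32(397), (342.3, 147.9), 15.5, array([ 716.8, -124.2,  159. ])), (np.int32(192), (113.6, 260.1), 8.1, array([506. , 324.7, 159. ]))]
blue [((114.5, 234.5), array([565.3, 372.4,  14. ])), ((280.8, 242.4), array([5.385e+02, 3.000e-01, 1.400e+01])), ((326.2, 243.3), array([ 534.2, -101.9,   14. ])), ((333.5, 283.5), array([ 444.2, -115.1,   14. ]))]
green [((281.5, 197.9), array([639.7,  -3.8,  14. ])), ((207.5, 258.5), array([506.5, 165.3,  14. ])), ((289.6, 288.0), array([436.7, -16.9,  14. ]))]
[449.84746739 277.3394259  225.03084276]
```

View pics/s2.png

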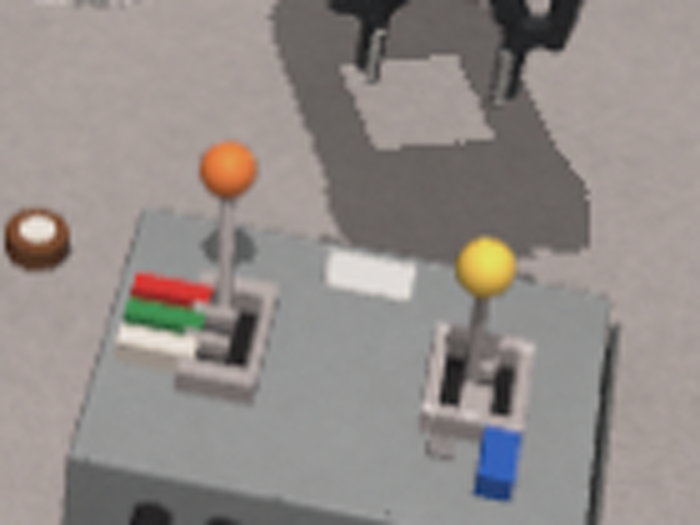

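Emit:
move_arm --pt "0.7 -0.04 0.035 0 0 0 0" --pt "0.7 -0.0555 0.049 0 0 0 0" --pt "0.7 -0.0555 0.049 0 0 0 0" --pt "0.7 -0.0555 0.049 0.05 0 0 0" --pt "0.7 -0.0555 0.049 0.086 0 0 0" --pt "0.7 -0.0555 0.049 0.086 0 0 0" --pt "0.2 -0.0555 0.049 0.086 0 0 0" --pt "0.2 -0.0555 0.049 0.086 0 0 0"

```text
time_s: 9.45
tcp_pos: [506.2, 326.5, 141.6]
tool_rot: [0.001, -0.0, 1.0, 0.001]
contact_force: [-1.3, -1.9, 8.3]
grip_width: 30.0
```

Emit:
move_arm --pt "0.2 0 0 0 0 0 0" --pt "0.2 0 0.015 0 0 0 0" --pt "0.2 0 0.032 0.002 0 0 0" --pt "0.2 0 0.0475 0.0055 0 0 0" --pt "0.2 0 0.0475 0.0055 0 0 0" --pt "0.2 -0.015 0.0475 0.0065 0 0 0" --pt "0.2 -0.03 0.0475 0.0095 0 0 0" --pt "0.2 -0.03 0.0475 0.0095 0 0 0"

```text
time_s: 10.45
tcp_pos: [536.9, 374.2, 130.5]
tool_rot: [0.001, 0.0, 1.0, 0.001]
contact_force: [1.7, -0.6, 6.9]
grip_width: 29.6
```

Emit:
move_arm --pt "0.2 -0.011 0 0.003 0 0 0" --pt "0.2 -0.0225 0 0.007 0 0 0" --pt "0.2 -0.0225 0 0.007 0 0 0" --pt "0.2 -0.0225 0 0.007 0 0 0" --pt "0.7 -0.0225 0 0.007 0 0 0" --pt "0.7 -0.0225 0 0.007 0 0 0" --pt "0.7 -0.0225 0 -0.05 0 0 0" --pt "0.7 -0.0225 0 -0.1 0 0 0"

```text
time_s: 11.45
tcp_pos: [557.6, 373.9, 231.2]
tool_rot: [-0.0, -0.0, 1.0, -0.0]
contact_force: [0.8, 0.1, -0.4]
grip_width: 59.7
```

```bash
python3 c.py scene 300 150 440 255 s3
python3 - <<'E'
from m import *
im,d=manip.snapshot('top'); im=im[...,::-1].copy()
for v in 'orange','yellow': print([b for b in blobs(im,v,20,600,z=144)])
cs=cv2.imread('cur.png'); m=masks(cs)['yellow'][150:255,300:440]; v,u=np.where(m); print('yellow scene',u.mean()+300,v.mean()+150); print('pred',proj('scene',[[556.6,374,143.4],[550,374,146]]))
print(manip.read_state()['tcp_pos'])
E
```

```text
scale 5
[(np.int32(168), (192.6, 286.0), 7.5, array([452.1, 176.4, 144. ]))]
[(np.int32(396), (342.3, 147.9), 15.5, array([ 720.5, -126.5,  144. ])), (np.int32(108), (91.3, 234.7), 7.7, array([557. , 373.5, 144. ]))]
yellow scene 412.14942528735634 224.25287356321837
pred [[412.49363652 224.3399088 ]
 [412.89370616 221.8957603 ]]
[559.09760204 374.69221287 236.0075365 ]
```

View pics/s3.png

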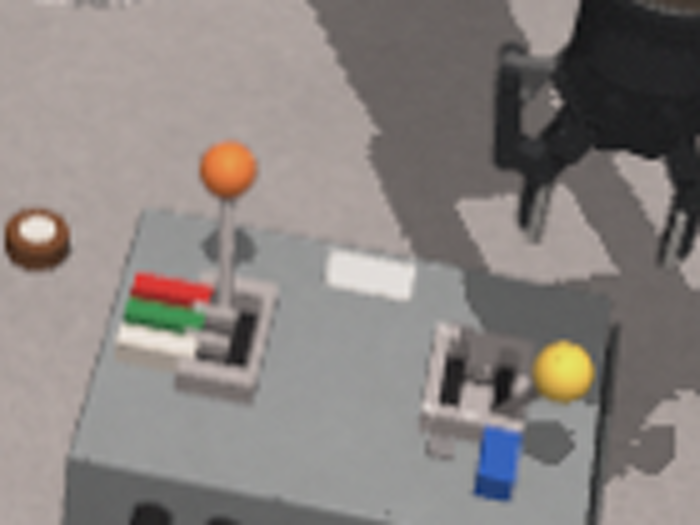

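Emit:
move_arm --pt "0.75 0.019 -0.3 0 0 0 1.571" --pt "0.75 0.019 -0.374 0 0 0 1.571" --pt "0.75 0.019 -0.374 0 0 0 1.571" --pt "0.75 0.019 -0.374 0 0 0 1.571" --pt "0.75 0.019 -0.374 0 0 0 1.571" --pt "0.75 0.019 -0.374 0.06 0 0 1.571" --pt "0.75 0.019 -0.374 0.1 0 0 1.571" --pt "0.75 0.019 -0.374 0.1 0 0 1.571"

```text
time_s: 12.55
tcp_pos: [536.6, -1.2, 125.3]
tool_rot: [-0.003, 0.685, 0.729, -0.002]
contact_force: [-0.4, 0.2, 1.3]
grip_width: 63.9
```

```bash
cat > st.py <<'E'
from m import *
import sys
im,d=manip.snapshot('top'); im=im[...,::-1].copy(); cv2.imwrite('cur.png',im)
for c in 'blue','green':
    for b in blobs(im,c,60,600,z=14):
        if b[3][1]<120: print(c,b[0],b[2],b[3])
s=manip.read_state(); print(s['time_s'],s['tcp_pos'].round(1),s['qpos'].round(2),s['grip_width']); print(rot().as_matrix().round(2).tolist())
if len(sys.argv)>1: print('tool',tool(np.array(eval(sys.argv[1]))-s['tcp_pos']),'rot', rot().inv().__mul__(Rn.from_matrix([[0,1,0],[1,0,0],[0,0,-1]])).as_rotvec().round(3))
E
python3 st.py "[538.5,0,101]"
```

```text
green 105 8.3 [437.2 -17.3  14. ]
12.6 [537.7  -0.7 127.4] [-0.14  0.13  1.67 -0.    1.34 -0.2 ] 64.3275610162461
[[-0.05, 1.0, -0.0], [1.0, 0.05, 0.0], [0.0, -0.0, -1.0]]
tool [0.0007 0.0009 0.0264] rot [-0.004 -0.001  0.053]
```

Emit:
move_arm --pt "0.75 0.0005 0.001 0.05 0 0 0.053" --pt "0.75 0.0005 0.001 0.1 0 0 0.053" --pt "0.75 0.0005 0.001 0.125 0 0 0.053" --pt "0.75 0.0005 0.001 0.125 0 0 0.053" --pt "0.2 0.0005 0.001 0.125 0 0 0.053" --pt "0.2 0.0005 0.001 0.125 0 0 0.053" --pt "0.2 0.0005 0.001 0.125 0 0 0.053" --pt "0.2 0.0005 0.001 0.125 0 0 0.053" --grip_force 40

```text
time_s: 13.6
tcp_pos: [540.9, 0.5, 6.7]
tool_rot: [0.001, 0.7, 0.714, 0.001]
contact_force: [-1.3, 0.1, 5.6]
grip_width: 37.9
```

Emit:
move_arm --pt "0.2 0 0 -0.06 0 0 0.02" --pt "0.2 0 0 -0.12 0 0 0.02" --pt "0.2 -0.366 -0.109 -0.12 0 0 0.02" --pt "0.2 -0.366 -0.109 -0.12 0 0 0.02" --pt "0.2 -0.366 -0.109 -0.12 0 0 0.02" --pt "0.2 -0.366 -0.109 -0.12 0 0 0.02" --pt "0.2 -0.366 -0.109 -0.12 0 0 0.02" --pt "0.2 -0.366 -0.109 -0.12 0 0 0.02"

```text
time_s: 14.6
tcp_pos: [438.8, -362.9, 126.6]
tool_rot: [0.001, 0.708, 0.707, -0.0]
contact_force: [1.5, 0.2, 0.4]
grip_width: 38.0
```

```bash
python3 st.py "[438.4,-368,60]"
```

```text
blue 146 8.7 [ 534.4 -102.    14. ]
blue 152 8.9 [ 445.  -115.4   14. ]
green 116 8.2 [639.8  -3.8  14. ]
green 118 8.4 [436.7 -16.9  14. ]
14.65 [ 436.6 -369.1  126.3] [-0.84  0.2   1.6  -0.    1.34 -0.83] 37.88977055744608
[[0.0, 1.0, 0.0], [1.0, -0.0, -0.0], [-0.0, 0.0, -1.0]]
tool [0.0014 0.0018 0.0663] rot [ 0.001  0.004 -0.004]
```

Emit:
move_arm --pt "0.2 0.001 0.001 0.04 0 0 0" --pt "0.2 0.001 0.001 0.06 0 0 0" --pt "0.2 0.001 0.001 0.064 0 0 0" --pt "0.2 0.001 0.001 0.064 0 0 0" --pt "0.65 0.001 0.001 0.064 0 0 0" --pt "0.65 0.001 0.001 0.064 0 0 0" --pt "0.65 0.001 0.001 0.02 0 0 0" --pt "0.65 0.001 0.001 -0.02 0 0 0"

```text
time_s: 15.65
tcp_pos: [440.3, -359.7, 146.3]
tool_rot: [-0.0, 0.708, 0.706, -0.0]
contact_force: [-0.1, -0.5, -0.4]
grip_width: 55.7
```

Emit:
move_arm --pt "0.75 0.25 0.006 0 0 0 0" --pt "0.75 0.25 0.006 0 0 0 0" --pt "0.75 0.25 0.006 0 0 0 0" --pt "0.75 0.25 0.006 0 0 0 0" --pt "0.75 0.25 0.006 0.03 0 0 0" --pt "0.75 0.25 0.006 0.07 0 0 0" --pt "0.75 0.25 0.006 0.07 0 0 0" --pt "0.75 0.25 0.006 0.07 0 0 0"

```text
time_s: 16.65
tcp_pos: [447.4, -110.2, 76.3]
tool_rot: [0.001, 0.708, 0.706, 0.0]
contact_force: [-0.5, -0.5, 0.4]
grip_width: 63.7
```

```bash
python3 st.py "[445.5,-115,3]"
```

```text
blue 88 8.6 [ 534.9 -101.2   14. ]
green 116 8.3 [639.7  -3.8  14. ]
green 118 8.4 [436.7 -16.9  14. ]
16.7 [ 447.6 -110.3   76.5] [-0.41  0.02  1.9  -0.    1.22 -0.41] 63.80437916921851
[[0.0, 1.0, 0.0], [1.0, -0.0, -0.0], [-0.0, 0.0, -1.0]]
tool [-0.0047 -0.0023  0.0735] rot [ 0.002  0.001 -0.002]
```

Emit:
move_arm --pt "0.75 -0.0047 -0.002 0.05 0 0 0" --pt "0.75 -0.0047 -0.002 0.073 0 0 0" --pt "0.75 -0.0047 -0.002 0.073 0 0 0" --pt "0.2 -0.0047 -0.002 0.073 0 0 0" --pt "0.2 -0.0047 -0.002 0.073 0 0 0" --pt "0.2 -0.0047 -0.002 0.073 0 0 0" --pt "0.2 -0.0047 -0.002 0.073 0 0 0" --pt "0.2 -0.0047 -0.002 0.02 0 0 0"

```text
time_s: 17.7
tcp_pos: [443.6, -114.0, 54.3]
tool_rot: [-0.002, 0.708, 0.706, -0.001]
contact_force: [2.1, 0.0, 0.6]
grip_width: 38.3
```

Emit:
move_arm --pt "0.2 0 0 -0.07 0 0 0" --pt "0.2 0 0 -0.07 0 0 0" --pt "0.2 -0.198 -0.009 -0.07 0 0 0" --pt "0.2 -0.198 -0.009 -0.07 0 0 0" --pt "0.2 -0.198 -0.009 -0.07 0 0 0" --pt "0.2 -0.198 -0.009 -0.07 0 0 0" --pt "0.2 -0.198 -0.009 -0.07 0 0 0" --pt "0.2 -0.198 -0.009 -0.07 0 0 0"

```text
time_s: 18.7
tcp_pos: [435.6, -311.3, 125.0]
tool_rot: [0.0, 0.707, 0.707, 0.0]
contact_force: [0.2, 0.6, -0.4]
grip_width: 38.5
```

```bash
python3 st.py "[436.5,-312,58.5]"
```

```text
blue 145 8.6 [ 534.2 -101.9   14. ]
blue 62 6.7 [ 485.6 -416.6   14. ]
green 117 8.3 [639.7  -3.8  14. ]
green 118 8.4 [436.7 -16.9  14. ]
18.75 [ 435.7 -311.2  125.1] [-0.76  0.13  1.68  0.    1.33 -0.76] 38.27751667513126
[[0.0, 1.0, 0.0], [1.0, -0.0, -0.0], [-0.0, 0.0, -1.0]]
tool [-0.0008  0.0008  0.0666] rot [ 0.     0.    -0.001]
```

Emit:
move_arm --pt "0.2 -0.001 0.001 0.04 0 0 0" --pt "0.2 -0.001 0.001 0.06 0 0 0" --pt "0.2 -0.001 0.001 0.066 0 0 0" --pt "0.2 -0.001 0.001 0.066 0 0 0" --pt "0.65 -0.001 0.001 0.066 0 0 0" --pt "0.65 -0.001 0.001 0.066 0 0 0" --pt "0.65 -0.001 0.001 0.02 0 0 0" --pt "0.65 -0.001 0.001 0 0 0 0"

```text
time_s: 19.75
tcp_pos: [437.0, -313.9, 127.3]
tool_rot: [0.001, 0.708, 0.706, -0.0]
contact_force: [-0.0, 0.3, 0.1]
grip_width: 55.2
```

Emit:
move_arm --pt "0.75 0.21 0.099 0 0 0 0" --pt "0.75 0.21 0.099 0 0 0 0" --pt "0.75 0.21 0.099 0 0 0 0" --pt "0.75 0.21 0.099 0 0 0 0" --pt "0.75 0.21 0.099 0.05 0 0 0" --pt "0.75 0.21 0.099 0.06 0 0 0" --pt "0.75 0.21 0.099 0.06 0 0 0" --pt "0.75 0.21 0.099 0.06 0 0 0"

```text
time_s: 20.75
tcp_pos: [536.5, -104.5, 66.5]
tool_rot: [0.001, 0.708, 0.706, 0.0]
contact_force: [-0.1, -0.5, 0.8]
grip_width: 63.9
```

```bash
python3 st.py "[535,-101.7,3]"; cp cur.png pics/cur1.png
```

```text
green 118 8.3 [639.7  -3.8  14. ]
20.8 [ 536.5 -104.4   66.4] [-0.33  0.2   1.72 -0.    1.21 -0.33] 63.82188408825849
[[0.0, 1.0, 0.0], [1.0, -0.0, -0.0], [-0.0, 0.0, -1.0]]
tool [ 0.0027 -0.0016  0.0634] rot [ 0.002  0.001 -0.003]
```

View pics/cur1.png

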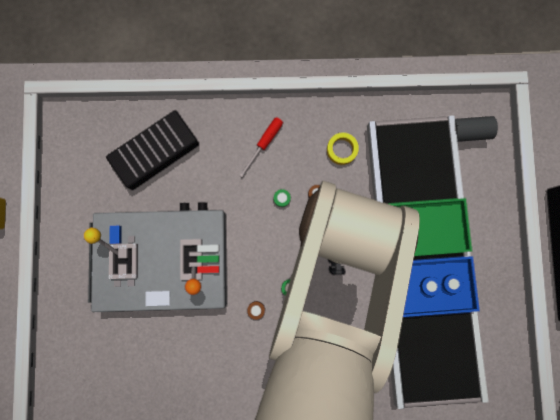

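Two blue pucks lie flat side by side in the blue tray, at (431,287) and (454,284). I'll go on with the third.

Emit:
move_arm --pt "0.75 0.0027 -0.0015 0.04 0 0 0" --pt "0.75 0.0027 -0.0015 0.063 0 0 0" --pt "0.75 0.0027 -0.0015 0.063 0 0 0" --pt "0.2 0.0027 -0.0015 0.063 0 0 0" --pt "0.2 0.0027 -0.0015 0.063 0 0 0" --pt "0.2 0.0027 -0.0015 0.063 0 0 0" --pt "0.2 0.0027 -0.0015 0.063 0 0 0" --pt "0.2 0.0027 -0.0015 0.01 0 0 0"

```text
time_s: 21.8
tcp_pos: [532.9, -100.6, 53.8]
tool_rot: [-0.002, 0.708, 0.706, -0.001]
contact_force: [1.2, 0.1, 0.4]
grip_width: 38.6
```

Emit:
move_arm --pt "0.2 0 0 -0.07 0 0 0" --pt "0.2 0 0 -0.07 0 0 0" --pt "0.2 -0.163 -0.101 -0.07 0 0 0" --pt "0.2 -0.163 -0.101 -0.07 0 0 0" --pt "0.2 -0.163 -0.101 -0.07 0 0 0" --pt "0.2 -0.163 -0.101 -0.07 0 0 0" --pt "0.2 -0.163 -0.101 -0.07 0 0 0" --pt "0.2 -0.163 -0.101 -0.07 0 0 0"

```text
time_s: 22.8
tcp_pos: [433.6, -262.8, 124.9]
tool_rot: [0.0, 0.707, 0.707, 0.0]
contact_force: [0.2, 0.7, -0.2]
grip_width: 38.4
```

```bash
python3 st.py "[434,-264.5,58.5]"
```

```text
green 118 8.3 [639.7  -3.8  14. ]
green 118 8.4 [436.7 -16.9  14. ]
22.85 [ 433.7 -262.8  124.9] [-0.7   0.07  1.75  0.    1.33 -0.7 ] 38.227623328840295
[[0.0, 1.0, 0.0], [1.0, -0.0, 0.0], [0.0, 0.0, -1.0]]
tool [-0.0018  0.0003  0.0664] rot [ 0. -0. -0.]
```

Emit:
move_arm --pt "0.2 -0.0015 0.001 0.04 0 0 0" --pt "0.2 -0.0015 0.001 0.06 0 0 0" --pt "0.2 -0.0015 0.001 0.066 0 0 0" --pt "0.2 -0.0015 0.001 0.066 0 0 0" --pt "0.65 -0.0015 0.001 0.066 0 0 0" --pt "0.65 -0.0015 0.001 0.066 0 0 0" --pt "0.65 -0.0015 0.001 0.02 0 0 0" --pt "0.65 -0.0015 0.001 0 0 0 0"

```text
time_s: 23.85
tcp_pos: [434.6, -265.6, 127.2]
tool_rot: [0.001, 0.708, 0.706, 0.0]
contact_force: [0.2, 0.3, -0.3]
grip_width: 55.4
```

Emit:
move_arm --pt "0.75 0.247 0.003 0 0 0 0" --pt "0.75 0.247 0.003 0 0 0 0" --pt "0.75 0.247 0.003 0 0 0 0" --pt "0.75 0.247 0.003 0 0 0 0" --pt "0.75 0.247 0.003 0.05 0 0 0" --pt "0.75 0.247 0.003 0.06 0 0 0" --pt "0.75 0.247 0.003 0.06 0 0 0" --pt "0.75 0.247 0.003 0.06 0 0 0"

```text
time_s: 24.85
tcp_pos: [438.3, -19.1, 66.2]
tool_rot: [0.001, 0.708, 0.706, 0.0]
contact_force: [0.6, -0.1, -0.3]
grip_width: 63.9
```

```bash
python3 st.py "[437,-16.9,3]"
```

```text
green 116 8.2 [639.8  -3.8  14. ]
24.9 [438.3 -19.   66.1] [-0.22 -0.01  1.96 -0.    1.19 -0.22] 64.04606309305258
[[0.0, 1.0, 0.0], [1.0, -0.0, -0.0], [-0.0, 0.0, -1.0]]
tool [ 0.0022 -0.0014  0.0631] rot [ 0.002  0.001 -0.003]
```

Emit:
move_arm --pt "0.75 0.0022 -0.001 0.04 0 0 0" --pt "0.75 0.0022 -0.001 0.063 0 0 0" --pt "0.75 0.0022 -0.001 0.063 0 0 0" --pt "0.2 0.0022 -0.001 0.063 0 0 0" --pt "0.2 0.0022 -0.001 0.063 0 0 0" --pt "0.2 0.0022 -0.001 0.063 0 0 0" --pt "0.2 0.0022 -0.001 0.063 0 0 0" --pt "0.2 0.0022 -0.001 0.01 0 0 0"

```text
time_s: 25.9
tcp_pos: [435.1, -15.9, 54.2]
tool_rot: [-0.002, 0.708, 0.706, -0.001]
contact_force: [1.4, 0.5, 1.0]
grip_width: 38.0
```

Emit:
move_arm --pt "0.2 0 0 -0.07 0 0 0" --pt "0.2 -0.326 0.126 -0.07 0 0 0" --pt "0.2 -0.326 0.126 -0.07 0 0 0" --pt "0.2 -0.326 0.126 -0.07 0 0 0" --pt "0.2 -0.326 0.126 -0.07 0 0 0" --pt "0.2 -0.326 0.126 -0.07 0 0 0" --pt "0.2 -0.326 0.126 -0.07 0 0 0" --pt "0.2 -0.326 0.126 -0.07 0 0 0"

```text
time_s: 26.9
tcp_pos: [562.2, -344.8, 125.4]
tool_rot: [0.001, 0.709, 0.706, -0.0]
contact_force: [0.2, 0.4, 0.0]
grip_width: 38.8
```

```bash
python3 st.py "[563.5,-343,58.5]"
```

```text
green 116 8.3 [639.7  -3.8  14. ]
26.95 [ 561.9 -343.2  125.3] [-0.67  0.37  1.37 -0.    1.39 -0.66] 38.39478891636504
[[0.0, 1.0, 0.0], [1.0, -0.0, -0.0], [-0.0, 0.0, -1.0]]
tool [0.0002 0.0016 0.0668] rot [ 0.     0.    -0.003]
```

Emit:
move_arm --pt "0.2 0 0.001 0.04 0 0 0" --pt "0.2 0 0.001 0.06 0 0 0" --pt "0.2 0 0.001 0.066 0 0 0" --pt "0.2 0 0.001 0.066 0 0 0" --pt "0.65 0 0.001 0.066 0 0 0" --pt "0.65 0 0.001 0.066 0 0 0" --pt "0.65 0 0.001 0.02 0 0 0" --pt "0.65 0 0.001 0 0 0 0"

```text
time_s: 27.95
tcp_pos: [563.6, -342.8, 127.7]
tool_rot: [0.002, 0.708, 0.706, 0.0]
contact_force: [-1.1, -0.0, 0.7]
grip_width: 55.5
```

Emit:
move_arm --pt "0.75 0.339 0.077 0 0 0 0" --pt "0.75 0.339 0.077 0 0 0 0" --pt "0.75 0.339 0.077 0 0 0 0" --pt "0.75 0.339 0.077 0 0 0 0" --pt "0.75 0.339 0.077 0 0 0 0" --pt "0.75 0.339 0.077 0 0 0 0" --pt "0.75 0.339 0.077 0.05 0 0 0" --pt "0.75 0.339 0.077 0.05 0 0 0"

```text
time_s: 28.95
tcp_pos: [638.6, -2.9, 71.7]
tool_rot: [-0.002, 0.708, 0.707, -0.002]
contact_force: [-0.1, 0.2, 0.9]
grip_width: 64.2
```

```bash
python3 st.py "[641,-3.8,3]"; cp cur.png pics/cur2.png
```

```text
29.0 [639.8  -3.5  74.3] [-0.13  0.38  1.48 -0.    1.29 -0.12] 63.98674927686446
[[0.0, 1.0, -0.0], [1.0, -0.0, 0.0], [0.0, -0.0, -1.0]]
tool [-0.0003  0.0014  0.0712] rot [-0.003 -0.    -0.002]
```

View pics/cur2.png

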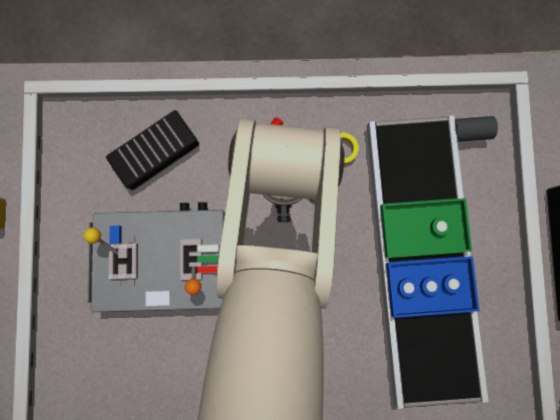

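Three blue pucks sit in the blue tray and one green in the green tray. The last green puck is next.

Emit:
move_arm --pt "0.75 0 0.001 0.04 0 0 0" --pt "0.75 0 0.001 0.072 0 0 0" --pt "0.75 0 0.001 0.072 0 0 0" --pt "0.2 0 0.001 0.072 0 0 0" --pt "0.2 0 0.001 0.072 0 0 0" --pt "0.2 0 0.001 0.072 0 0 0" --pt "0.2 0 0.001 0.072 0 0 0" --pt "0.2 0 0.001 0.01 0 0 0"

```text
time_s: 30.0
tcp_pos: [639.9, -3.5, 63.4]
tool_rot: [-0.002, 0.708, 0.706, -0.002]
contact_force: [0.6, -0.4, -0.6]
grip_width: 37.9
```

Emit:
move_arm --pt "0.2 0 0 -0.07 0 0 0" --pt "0.2 -0.275 -0.08 -0.07 0 0 0" --pt "0.2 -0.275 -0.08 -0.07 0 0 0" --pt "0.2 -0.275 -0.08 -0.07 0 0 0" --pt "0.2 -0.275 -0.08 -0.07 0 0 0" --pt "0.2 -0.275 -0.08 -0.07 0 0 0" --pt "0.2 -0.275 -0.08 -0.07 0 0 0" --pt "0.2 -0.275 -0.08 -0.07 0 0 0"

```text
time_s: 31.0
tcp_pos: [561.3, -278.0, 136.0]
tool_rot: [0.001, 0.708, 0.706, 0.0]
contact_force: [0.1, 0.1, -0.1]
grip_width: 38.0
```

```bash
python3 st.py "[559.5,-278,59.5]"
```

```text
green 171 12.4 [ 516.8 -398.    14. ]
31.05 [ 561.4 -277.5  135.7] [-0.58  0.3   1.45  0.    1.39 -0.58] 38.11062561065808
[[0.0, 1.0, 0.0], [1.0, -0.0, -0.0], [-0.0, 0.0, -1.0]]
tool [-0.0004 -0.002   0.0762] rot [ 0.001  0.    -0.001]
```

Emit:
move_arm --pt "0.2 0 -0.001 0.045 0 0 0" --pt "0.2 0 -0.001 0.07 0 0 0" --pt "0.2 0 -0.001 0.0765 0 0 0" --pt "0.2 0 -0.001 0.0765 0 0 0" --pt "0.65 0 -0.001 0.0765 0 0 0" --pt "0.65 0 -0.001 0.0765 0 0 0" --pt "0.65 0 -0.001 0.02 0 0 0" --pt "0.65 0 -0.001 -0.08 0 0 0"

```text
time_s: 32.05
tcp_pos: [559.6, -277.8, 178.3]
tool_rot: [-0.001, 0.708, 0.706, -0.0]
contact_force: [1.4, 0.5, 0.6]
grip_width: 55.1
```

Emit:
move_arm --pt "0.7 0.28 -0.06 -0.04 0 0 -1.571" --pt "0.7 0.38 -0.1 -0.04 0 0 -1.571" --pt "0.7 0.38 -0.1 -0.04 0 0 -1.571" --pt "0.7 0.38 -0.1 -0.04 0 0 -1.571" --pt "0.7 0.38 -0.1 -0.04 0 0 -1.571" --pt "0.7 0.38 -0.1 -0.04 0 0 -1.571" --pt "0.7 0.38 -0.1 -0.04 0 0 -1.571" --pt "0.7 0.38 -0.1 -0.04 0 0 -1.571"

```text
time_s: 33.05
tcp_pos: [460.3, 103.6, 217.9]
tool_rot: [0.0, 0.032, 0.999, 0.0]
contact_force: [1.0, -0.9, 0.7]
grip_width: 60.3
```

```bash
sed -i 's/\[\[0,1,0\],\[1,0,0\],\[0,0,-1\]\]/[[-1,0,0],[0,1,0],[0,0,-1]]/' st.py; python3 st.py "[450,177.4,225]"
python3 - <<'E'
import cv2
im=cv2.imread('cur.png'); cv2.imwrite('pics/t3.png',cv2.resize(im[110:410,60:500],None,fx=1.75,fy=1.75,interpolation=cv2.INTER_CUBIC))
E
```

```text
33.1 [460.5 102.9 217.7] [ 0.06 -0.06  1.69 -0.    1.52 -1.46] 59.79169529740828
[[-1.0, 0.05, 0.0], [0.05, 1.0, -0.0], [-0.0, 0.0, -1.0]]
tool [ 0.0145  0.0738 -0.0073] rot [-0.     0.001 -0.054]
```

View pics/t3.png

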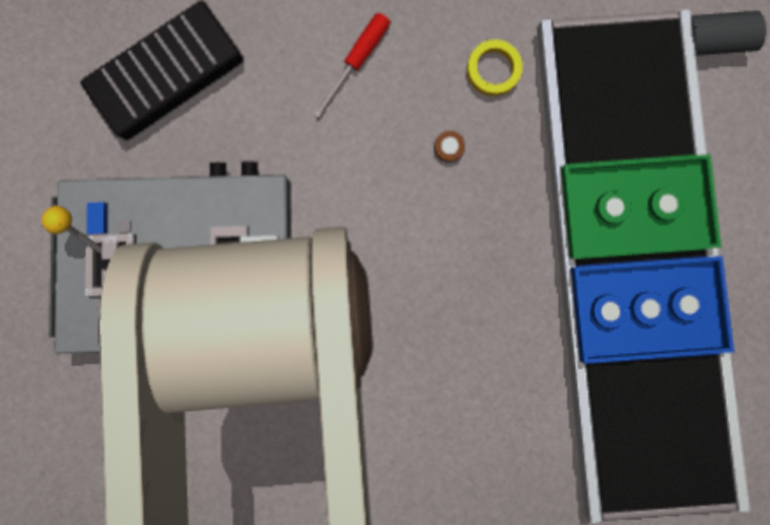

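Three blue and two green pucks lie flat in their own trays. The last step is the feed lever.

Emit:
move_arm --pt "0.7 0.0135 0.04 0 0 0 -0.054" --pt "0.7 0.0135 0.0745 0 0 0 -0.054" --pt "0.7 0.0135 0.0745 0 0 0 -0.054" --pt "0.7 0.0135 0.0745 0.05 0 0 -0.054" --pt "0.7 0.0135 0.0745 0.092 0 0 -0.054" --pt "0.7 0.0135 0.0745 0.092 0 0 -0.054" --pt "0.2 0.0135 0.0745 0.092 0 0 -0.054" --pt "0.2 0.0135 0.0745 0.092 0 0 -0.054" --grip_force 40

```text
time_s: 34.1
tcp_pos: [453.6, 177.1, 127.3]
tool_rot: [0.001, 0.01, 1.0, 0.0]
contact_force: [-3.4, -2.0, 8.6]
grip_width: 29.6
```

Emit:
move_arm --pt "0.2 0 0 0 0 0 0" --pt "0.2 0 0 0 0 0 0" --pt "0.2 0 0.012 0 0 0 0" --pt "0.2 0 0.024 0 0 0 0" --pt "0.2 0 0.035 0 0 0 0" --pt "0.2 0 0.035 0 0 0 0" --pt "0.2 0 0.035 0 0 0 0" --pt "0.2 0 0.035 0 0 0 0"

```text
time_s: 35.1
tcp_pos: [453.8, 212.5, 127.2]
tool_rot: [0.001, 0.009, 1.0, 0.0]
contact_force: [-5.8, -0.5, 8.6]
grip_width: 30.0
```

Emit:
move_arm --pt "0.2 -0.013 0 -0.005 0 0 0" --pt "0.2 -0.026 0.0005 -0.009 0 0 0" --pt "0.2 -0.04 0.001 -0.0115 0 0 0" --pt "0.2 -0.053 0.001 -0.0125 0 0 0" --pt "0.2 -0.053 0.001 -0.0125 0 0 0" --pt "0.2 -0.053 -0.012 -0.0125 0 0 0" --pt "0.2 -0.053 -0.024 -0.0125 0 0 0" --pt "0.2 -0.053 -0.034 -0.0125 0 0 0"

```text
time_s: 36.1
tcp_pos: [505.9, 177.0, 138.3]
tool_rot: [0.001, 0.009, 1.0, 0.0]
contact_force: [1.2, 4.2, 1.2]
grip_width: 29.8
```

```bash
python3 st.py "[506.5,177.4,139]"; python3 -c "
from h import *
print(manip.read_state()['contact_force'])"
```

```text
36.15 [505.9 176.  138.4] [ 0.19  0.12  1.66 -0.    1.36 -1.36] 29.945258592362574
[[-1.0, 0.02, 0.0], [0.02, 1.0, 0.0], [-0.0, 0.0, -1.0]]
tool [-0.0006  0.0014 -0.0006] rot [ 0.     0.001 -0.019]
[-0.58095268 -0.77168637 12.25013501]
```

Seated at y = 176. Next I'll release, rise and clear away.

Emit:
move_arm --pt "0.7 0 0 0 0 0 0" --pt "0.7 0 0 0 0 0 0" --pt "0.7 0 0 0 0 0 0" --pt "0.7 0 0 -0.04 0 0 0" --pt "0.7 0 0 -0.1 0 0 0" --pt "0.7 0.06 -0.03 -0.12 0 0 0" --pt "0.7 0.12 -0.06 -0.12 0 0 0" --pt "0.7 0.14 -0.08 -0.12 0 0 0"

```text
time_s: 37.15
tcp_pos: [362.2, 99.5, 258.0]
tool_rot: [0.0, 0.009, 1.0, -0.0]
contact_force: [0.5, -0.9, 0.6]
grip_width: 59.6
```

Emit:
move_arm --pt "0.7 0.03 -0.05 0 0 0 0" --pt "0.7 0.03 -0.1 0 0 0 0" --pt "0.7 0.03 -0.1 0 0 0 0" --pt "0.7 0.03 -0.1 0 0 0 0" --pt "0.7 0.03 -0.1 0 0 0 0" --pt "0.7 0.03 -0.1 0 0 0 0" --pt "0.7 0.03 -0.1 0 0 0 0" --pt "0.7 0.03 -0.1 0 0 0 0"

```text
time_s: 38.15
tcp_pos: [332.4, 0.7, 257.8]
tool_rot: [-0.0, 0.009, 1.0, -0.0]
contact_force: [-0.6, -0.4, 0.2]
grip_width: 59.6
```

```bash
python3 c.py top 60 110 250 250 t4; python3 c.py scene 300 150 440 255 s4
python3 - <<'E'
from m import *
im,d=manip.snapshot('top'); im=im[...,::-1].copy(); C=cloud('top',d)
print('orange',[b for b in blobs(im,'orange',20,600,z=159)]); print('yellow',[b for b in blobs(im,'yellow',20,600,z=144)])
b=cv2.imread('top.png')
for n,(u,v) in dict(tape=(342,148),driver=(268,135),brick=(152,150)).items(): print(n,np.abs(im[v-35:v+35,u-40:u+40].astype(int)-b[v-35:v+35,u-40:u+40]).mean())
cs=cv2.imread('cur.png'); m=masks(cs)['orange'][150:255,300:440]; v,u=np.where(m); print('orange scene',u.mean()+300,v.mean()+150,proj('scene',[506.5,177.4,158.7]))
hv=cv2.cvtColor(im,cv2.COLOR_BGR2HSV); w=((hv[...,1]<60)&(hv[...,2]>150)).astype(np.uint8)
k,l,st,ce=cv2.connectedComponentsWithStats(w)
for i in range(1,k):
    u,v=ce[i].astype(int)
    if 385<u<475 and 200<v<315 and 30<st[i,4]<250: print('cap',ce[i].round(),C[v,u].round())
E
```

```text
scale 4
scale 5
orange [(np.int32(176), (191.2, 260.8), 7.8, array([500.9, 176.3, 159. ]))]
yellow [(np.int32(393), (342.3, 147.8), 15.5, array([ 720.7, -126.4,  144. ])), (np.int32(177), (91.3, 234.7), 7.7, array([557. , 373.5, 144. ]))]
tape 0.6076190476190476
driver 0.6016666666666667
brick 0.7991666666666667
orange scene 341.90697674418607 193.0 [[342.49730721 193.17141741]]
cap [441. 226.] [ 565. -343.   70.]
cap [411. 228.] [ 562. -277.   74.]
cap [453. 284.] [ 442. -359.   75.]
cap [431. 286.] [ 439. -314.   71.]
cap [408. 288.] [ 436. -264.   75.]
```

View pics/s4.png

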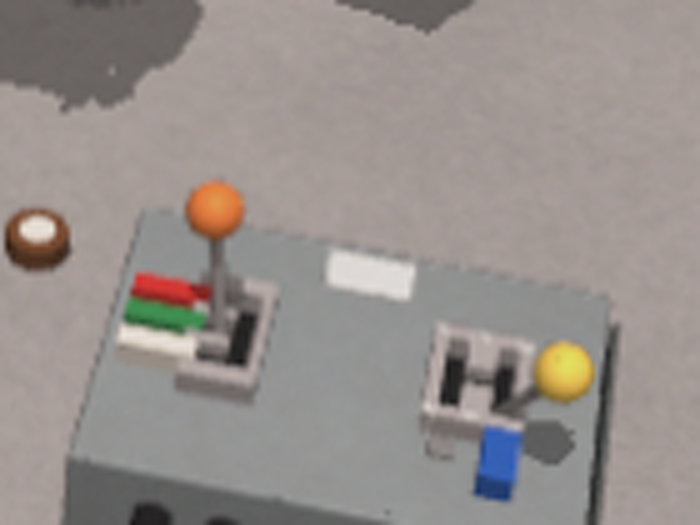

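View pics/t4.png

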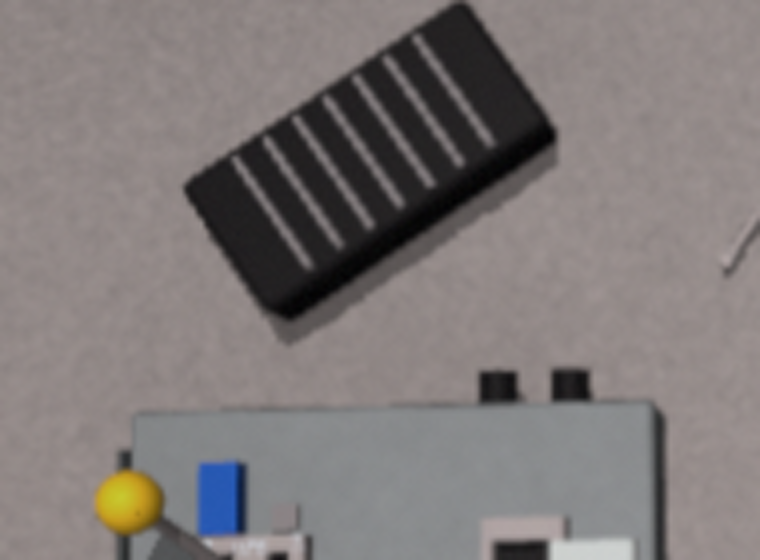

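```bash
python3 c.py top 165 230 235 285 t5
python3 - <<'E'
from m import *
im=cv2.imread('cur.png'); d=np.load('cur.npy'); C=cloud('top',d)
q=(C[...,2]>140)&(C[...,0]>440)&(C[...,0]<580)&(C[...,1]>130)&(C[...,1]<230); P=C[q]; print(len(P),np.median(P,0),P[:,2].max(), P.mean(0))
v,u=np.where(q); print(u.mean(),v.mean(), at_z('top',(u.mean(),v.mean()),159))
q=(C[...,2]>130)&(C[...,1]>340)&(C[...,1]<420)&(C[...,0]<620)&(C[...,0]>500); print('yellow',C[q].mean(0))
E
```

```text
scale 10
219 [500.12711916 172.71648789 169.52458009] 178.4249402992717 [499.58812515 173.22038628 168.821898  ]
191.8904109589041 261.46118721461187 [499.6589326  174.94145794 159.        ]
yellow [554.72562332 368.61121108 153.19478017]
```

View pics/t5.png

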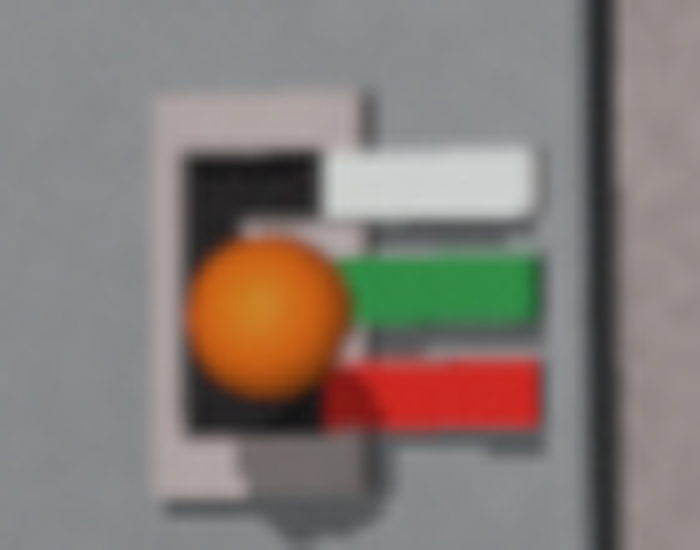

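Run:
```python
from m import *
im,d=manip.snapshot('scene'); im=im[...,::-1].copy()
m=masks(im)['orange'].copy(); m[:150]=0; m[255:]=0; m[:,:300]=0; m[:,440:]=0
v,u=np.where(m); (cu,cv_),r=cv2.minEnclosingCircle(np.stack([u,v],1).astype(np.float32)); print('scene',u.mean(),v.mean(),cu,cv_,r)
for px,py in [(506,195.5),(507.5,194.5)]:
  for a in (-.06,-.03,0,.03):
    for s in (-.14,-.1):
      X=np.array([px,py,30])+130*np.array([np.cos(s)*np.sin(a),np.sin(s),np.cos(s)*np.cos(a)])
      print(px,a,s,proj('scene',X)[0].round(1),proj('top',X)[0].round(1))
```

```text
scene 341.8 192.86666666666667 342.22222900390625 191.6666717529297 4.824168682098389
506 -0.06 -0.14 [343.  191.3] [190.7 262.2]
506 -0.06 -0.1 [344.9 191.4] [187.9 262.3]
506 -0.03 -0.14 [342.8 192.1] [190.7 260.2]
506 -0.03 -0.1 [344.7 192.3] [187.9 260.3]
506 0 -0.14 [342.5 193. ] [190.6 258.2]
506 0 -0.1 [344.4 193.2] [187.9 258.3]
506 0.03 -0.14 [342.3 194. ] [190.6 256.2]
506 0.03 -0.1 [344.2 194.2] [187.9 256.2]
507.5 -0.06 -0.14 [342.5 191.5] [191.2 261.4]
507.5 -0.06 -0.1 [344.5 191.7] [188.5 261.5]
507.5 -0.03 -0.14 [342.3 192.4] [191.2 259.4]
507.5 -0.03 -0.1 [344.2 192.6] [188.4 259.5]
507.5 0 -0.14 [342.1 193.3] [191.2 257.4]
507.5 0 -0.1 [344.  193.5] [188.4 257.5]
507.5 0.03 -0.14 [341.8 194.3] [191.2 255.4]
507.5 0.03 -0.1 [343.7 194.5] [188.4 255.4]
```

```bash
python3 -c "
from plant import manip
print(manip.close_job())"
```

```text
the job is handed in; nothing more can be done
None
```

I finished the job in the order asked and handed it in at about 38 s of the 210 s allowed.

1. I threw the feed lever from white into red and checked it was seated there.
2. I shifted the range lever across neutral and fully forward into the blue-marked slot.
3. I laid three blue and two green pucks side by side in their own trays. The brown look-alikes were left alone.
4. Last of all, I threw the feed lever into green.

**Last checks**
- **Pucks:** all five caps read about 70–75 mm above the bench, which fits flat and unstacked.
- **Range lever:** its knob is where full forward in the blue slot should put it, in both cameras.
- **Bystanders:** the tape, screwdriver and power supply show no change from the first picture.
- **Feed lever:** it sits fully to the right (about -0.14), so it is in the green notch. It leans about 0.04–0.05 rad toward the robot from the notch centre, which is within the stated play of about 0.06. My first scene-camera reading put it at the centre. A second fit from that camera agreed with the top camera on the lean.

The first grip on the feed knob was about 9 mm off, so I regripped before moving the lever. Seating it in red, the arm felt about 16 N fore and aft, under the 40 N limit.

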